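# Rake out an L-shaped tile joint

## Task

Rake out the L-shaped joint between the two tiles on the sample board: first clear away the tape measure that lies across it and stand it upright in the low metal tray. Then take the raking tool from its forked stand, put its point down into the joint at the open end of the longer leg and draw it slowly (about 4 cm/s) round the corner to the open end of the shorter leg, in one unbroken pass with the point always down in the joint; anywhere else carry the point well above the tiles. Finally hang the tool back by its collar, upright in the fork of the stand, and leave everything else on the table where it is.

Things in the scene. Friction and masses are not known exactly. Their poses are not given: they have to be found in the camera images.
- tile_board: fixed tile sample board: backer 206 (x) x 216 (y) x 12 mm; on it two terracotta tiles 12 mm thick (faces 24 mm above table). Origin: centre of underside, z up. A rectangular tile (x -95..5, y -40..100 mm) sits in an L-shaped one; the joint between is a groove 12 mm wide, 12 deep: long leg at x = 11 mm from open end y = 100 to corner y = -46; short leg at y = -46 from corner to open end x = -95
- joint_start (a point): centre line of the joint, at the height of the tile faces, 10 mm inside the open end of the long leg: the pass starts here
- joint_mid_long (a point): centre line of the joint, height of the tile faces, about half way along the long leg
- joint_corner (a point): centre of the joint's right-angled corner, height of the tile faces
- joint_mid_short (a point): centre line of the joint, height of the tile faces, about half way along the short leg
- joint_end (a point): centre line of the joint, height of the tile faces, 8 mm inside the open end of the short leg: the pass ends here
- raker: raking tool, loose, 140 g, round, 148 mm long. Origin: its point (4 mm wide); z runs up the tool. Steel cone widens to 12 mm at z = 24; shaft 12 mm thick to z = 72; steel collar 36 mm wide, z 72 to 78; wooden handle 22 mm thick, z 78 to 148 mm: grip this, any way round. At the start it hangs upright by its collar in the fork of the stand, free to shift a few mm
- raker_stand: dark steel tool stand, fixed. Origin: centre of the fork's slot, at table height; x points to the post behind. The fork is a level plate, top 92 mm above the table, slot 20 mm wide, open to -x, closed at x = +10 mm; nothing above it. The tool hangs with its collar on the plate, point 20 mm above the table; it lifts straight up and goes back straight down
- tool_tray: low open aluminium tray, fixed, 150 (x) x 130 (y) mm, rim 15 mm high, walls 4 mm, floor about 4 mm thick. Origin: centre of the underside.
- tape_measure: tape measure in a yellow case, loose, 240 g, 34 mm thick (x), 78 mm long (y), 64 mm high (z), standing upright across the long leg of the joint, on the tile faces. Origin: centre of the underside. Grip it across its thickness (along its own x).
- masking_tape: wide roll of cream tape, 104 mm across, 25 mm high, bystander. Origin: centre of the underside
- black_tape: small roll of black tape, 58 mm across, 19 mm high, bystander. Origin: centre of the underside
- nail_box: small cardboard carton, 53 x 75 x 46 mm, bystander. Origin: centre of the underside

How it is judged (in metres and radians):
On the way, in this order (a step that is already met when the one before it is completed fails the run):
1. the tape measure stands upright in the tray, let go (x of tape_measure in the frame of tool_tray between -0.06 and 0.06 m and y of tape_measure in the frame of tool_tray between -0.05 and 0.05 m and z of tape_measure in the frame of tool_tray between -0.002 and 0.01 m and angle between tape_measure's own z axis and vertical below 0.12 rad and contact force between the fingers and tape_measure below 0.3 N and linear speed of tape_measure below 0.02 m/s), for 0.2 s.
2. the raking tool has been lifted out of its stand (height (world z) of raker above 0.11 m), for 0.1 s.
3. the tool's point is down in the joint (at least 2.5 mm below the tile faces) at the open end of the long leg (horizontal distance between raker and joint_start below 0.01 m and z of raker in the frame of tile_board between 0.008 and 0.0215 m), for 0.05 s.
4. the tool's point is down in the joint (at least 2.5 mm below the tile faces) half way along the long leg (horizontal distance between raker and joint_mid_long below 0.01 m and z of raker in the frame of tile_board between 0.008 and 0.0215 m), for 0.05 s.
5. the tool's point is down in the joint (at least 2.5 mm below the tile faces) at the corner (horizontal distance between raker and joint_corner below 0.01 m and z of raker in the frame of tile_board between 0.008 and 0.0215 m), for 0.05 s.
6. the tool's point is down in the joint (at least 2.5 mm below the tile faces) half way along the short leg (horizontal distance between raker and joint_mid_short below 0.01 m and z of raker in the frame of tile_board between 0.008 and 0.0215 m), for 0.05 s.
7. the tool's point is down in the joint (at least 2.5 mm below the tile faces) at the open end of the short leg (horizontal distance between raker and joint_end below 0.01 m and z of raker in the frame of tile_board between 0.008 and 0.0215 m), for 0.05 s.
At the end, for the whole second after the job is handed in: the tape measure stands upright on the tray floor, its centre within 60 mm (tray x) and 50 mm (tray y) of the tray centre; the raking tool hangs upright (within 6 degrees), collar on the fork, axis within 10 mm along and 8 mm across of the slot centre, height within 4 mm; both at rest (x of tape_measure in the frame of tool_tray between -0.06 and 0.06 m and y of tape_measure in the frame of tool_tray between -0.05 and 0.05 m and z of tape_measure in the frame of tool_tray between -0.002 and 0.01 m and angle between tape_measure's own z axis and vertical below 0.12 rad and linear speed of each of tape_measure, raker below 0.02 m/s and x of raker in the frame of raker_stand between -0.01 and 0.01 m and y of raker in the frame of raker_stand between -0.008 and 0.008 m and z of raker in the frame of raker_stand between 0.016 and 0.024 m and angle between raker's own z axis and vertical below 0.1 rad); the robot touches nothing.
It fails at once if the tool moves faster than 0.12 m/s while its point is in the joint (more than 20 mm from the marked start and end points) (x of raker in the frame of tile_board between -0.105 and 0.105 m and y of raker in the frame of tile_board between -0.11 and 0.11 m and z of raker in the frame of tile_board below 0.024 m and horizontal distance between raker and joint_start above 0.02 m and horizontal distance between raker and joint_end above 0.02 m and linear speed of raker above 0.12 m/s).
It fails at once if the point is lifted out of the joint before the pass is over, or brought within 10 mm of the tile faces elsewhere than within 30 mm of the marked start and end points (x of raker in the frame of tile_board between -0.105 and 0.105 m and y of raker in the frame of tile_board between -0.11 and 0.11 m and z of raker in the frame of tile_board between 0.026 and 0.034 m and horizontal distance between raker and joint_start above 0.03 m and horizontal distance between raker and joint_end above 0.03 m).
It fails at once if the tool is pressed against the board with more than 40 N (contact force between raker and tile_board above 40 N).
It fails at once if the tape measure is knocked over (angle between tape_measure's own z axis and vertical above 0.8 rad).
It fails at once if a bystander is moved more than 15 mm (distance of any of masking_tape, black_tape, nail_box from where it was at the start of the episode above 0.015 m).
It also fails if it takes over 72 s, if anything falls off the work surface, if the arm or the gripper's body presses on something with over 40 N, if the wrist force passes 120 N, or if a joint passes its speed limit or range.

## Robot

A 6-joint arm with a two-finger parallel gripper is mounted at the origin on a cart in front of the work surface, level with it; the furniture and walls round the work are solid. World frame = base frame: x ahead of the robot, y to its left, z up, the work surface at z = 0. Lengths are in m, angles in degrees, forces in N, time in s.
With the tool pointing down it reaches from about 0.3 to 0.75 m from the base axis. Payload 8.5 kg.
Tool frame: the origin (TCP) lies at the very end of the fingers, on their centre line; the grasp point (between the pads) lies env.pinch_z behind it (env.pinch_z is the distance from the TCP to the grasp point, in m); z points along the fingers, y is the line along which they close (so a half turn about z gives the same grasp; the last joint's range is limited). The gripper opens to 85 mm and grips with 20 to 120 N. Pads are 22 mm wide; open, the fingers measure 114 mm over their backs; the gripper's body (76 mm by 85 mm) begins 54 mm behind the grasp point. The pads swing forward as they close: fully open they stand 13 mm farther back than shut.
Start: joints at [-80.174, 21.807, 74.336, -0, 83.858, -12.336], TCP at [0.207, -0.509, 0.231] pointing down, gripper open.
Joint ranges: [-178.18, 178.18], [-50.72, 133.34], [12.68, 142.11], [-81.47, 261.47], [9.98, 163.14], [-165.26, 165.26]. Speed limits (degrees/s): [136.94, 136.94, 180, 180, 180, 180].

## Interface

Orientations are given as a 3x3 rotation matrix whose columns are the frame's x, y, z axes.
In Python, from rig import telemetry, get_image, env gives the robot as it stands. The module is installed in compiled form; this text tells all that it offers.
- The arm moves only by the tool apply_moves, never from a script. Its argument "series" is a list of rows, each a list of 7 numbers: the shift along the tool's x, y, z in mm, then the turn, a rotation vector about the tool's x, y, z in degrees, then the opening, from 0 (shut) to 1 (fully open). A call has 1 to 12 rows; each row shifts and turns the commanded pose from where the row before left it, along the tool's axes as they then stand; what a row does not reach is not made up. A row lasts 1/8 s, in which the tool goes at most 62.5 mm and 10.7 degrees, less where a joint would pass 70% of its speed; a pose out of reach is approached as far as the arm can. A call with a gripper value outside its range is refused whole. The fingers move at their own pace and stop on an object; "grip_force" is the grip in N (left out, the last holds). Time passes only in rows, so rows that do not move let the fingers close. It gives the time, the measured TCP pose, the force, the opening and the grip force at its end, in the units of the state.
- telemetry.observe(): the state, without advancing time (a new reading comes with each control period).
- get_image(name): name is "scene" or "top" or "wrist"; returns a dict with "frame" (400x640x3 uint8, red, green, blue), "z_map" (400x640 float32, m along the optical axis (not along the pixel's ray), 0 where there is no reading), "vertical_fov" (degrees; the focal length in pixels is half the picture's height over the tangent of half this angle, whatever the lens; pixels are square), "cx", "cy" (the principal point, pixels), "eye" and "attitude" of the camera in the world; the wrist camera has in their place "mount" (4x4, takes a point from camera to tool coordinates, whose origin is the TCP and whose axes are the flange's). Camera axes: x right, y up, looking along -z (the intrinsics and any distortion apply to the point x, -y, -z); pixel columns grow to the right and rows downward; lengths in m; the calibration is good to about 2 mm. A picture is of the moment at which its call begins: read the wrist's pose just before it.
- env.close_job(): hands the job in; it is judged then, once.
The state is a dict: "time_s": time; "q": joint angles; "qvel": joint speeds; "joint_efforts": joint torques, N m; "position": TCP position; "tool_rot": TCP orientation; "ft_force": force on the tool from outside, world axes, zero at the start; "wrist_torque": the same for the moment, N m; "grip_width": finger opening in m; "gripper_force": force on a finger pad.
Only numpy, scipy, OpenCV 4.12 (cv2) and the standard library are available. Lean on these libraries where they do the work, as an engineer would, in place of code of your own. Each camera call takes 0.05 s, during which the arm holds its last target. There are 200 camera calls.

## Working session

There is one attempt and no reset: what is moved stays moved. The work goes in short steps, Python scripts to look and compute and a tool call to move; the robot and the scene stay as the last step left them, time stands still between calls to the robot, and variables do not carry over. Pictures are saved under pics/ and viewed, at most 10 in all, crops included, and the job is handed in when it is done.

Besides the shell and the picture viewer there is one more tool, called after "Emit:" as name(argument=value, ...) on one line, values as JSON. apply_moves: Moves the arm, as the interface text tells. Its arguments: {"type":"object","properties":{"series":{"type":"array"},"grip_force":{"type":"number"}},"required":["series"]}

```bash
mkdir -p pics; cat > h.py <<'E'
import numpy as np, cv2
from rig import telemetry, get_image, env
def cam(name):
    s=telemetry.observe(); d=get_image(name); 
    if name=="wrist":
        T=np.eye(4); T[:3,:3]=np.array(s["tool_rot"]); T[:3,3]=s["position"]; M=T@np.array(d["mount"])
        d["R"]=M[:3,:3]; d["o"]=M[:3,3]
    else: d["R"]=np.array(d["attitude"]).reshape(3,3); d["o"]=np.array(d["eye"])
    d["f"]=200/np.tan(np.radians(d["vertical_fov"])/2)
    return d
def ray(d,uv):
    uv=np.atleast_2d(uv).astype(float)
    c=np.c_[(uv[:,0]-d["cx"])/d["f"],-(uv[:,1]-d["cy"])/d["f"],-np.ones(len(uv))]
    return c@d["R"].T
def onz(d,uv,z):
    r=ray(d,uv); return d["o"]+r*((z-d["o"][2])/r[:,2])[:,None]
def cloud(d):
    v,u=np.mgrid[:400,:640]; r=ray(d,np.c_[u.ravel(),v.ravel()])
    return (d["o"]+r*d["z_map"].ravel()[:,None]).reshape(400,640,3)
def proj(d,p):
    c=(np.atleast_2d(p)-d["o"])@d["R"]; return np.c_[d["cx"]+d["f"]*c[:,0]/-c[:,2], d["cy"]-d["f"]*c[:,1]/-c[:,2]]
def save(d,n): cv2.imwrite("pics/"+n,d["frame"][:,:,::-1])
E
python3 - <<'E'
from h import *
print(env.pinch_z, telemetry.observe())
for n in("scene","top"):
    d=cam(n); save(d,n+".png"); print({k:v for k,v in d.items() if k not in("frame","z_map")})
E
```

```text
0.0187 {'time_s': 0.0, 'q': array([-8.01748892e+01,  2.18399724e+01,  7.43860274e+01,  2.24133284e-03,
        8.38563619e+01, -1.23361455e+01]), 'qvel': array([ 0.06713377, -0.00283307,  0.00466358,  0.03257767,  0.01537756,
        0.10505841]), 'joint_efforts': array([-2.22408453e-03, -4.48471570e+01, -2.31272650e+01, -4.05768315e-04,
        4.82607196e-03,  1.36876912e-05]), 'position': array([ 0.20742091, -0.50907177,  0.23071381]), 'tool_rot': array([[ 9.26127497e-01,  3.77210574e-01, -2.06970301e-04],
       [ 3.77210473e-01, -9.26126468e-01,  1.42303536e-03],
       [ 3.45103309e-04, -1.39598354e-03, -9.99998966e-01]]), 'ft_force': array([-0.63131543,  0.33939368, -0.54536349]), 'wrist_torque': array([0.03092917, 0.03409229, 0.00254971]), 'gripper_force': 0.0, 'grip_width': 0.08523299884277712}
{'vertical_fov': 54.65768230923066, 'cx': 318.6373732085872, 'cy': 197.2177622549814, 'eye': array([-0.06623224,  0.49459439,  0.61587909]), 'attitude': array([[-0.5498959 ,  0.4868025 , -0.67870304],
       [-0.83513177, -0.3077956 ,  0.45586928],
       [ 0.0130165 ,  0.81748712,  0.57579977]]), 'R': array([[-0.5498959 ,  0.4868025 , -0.67870304],
       [-0.83513177, -0.3077956 ,  0.45586928],
       [ 0.0130165 ,  0.81748712,  0.57579977]]), 'o': array([-0.06623224,  0.49459439,  0.61587909]), 'f': np.float64(387.01478365063065)}
{'vertical_fov': 43.29587681209124, 'cx': 320.75503200866405, 'cy': 200.2395162144296, 'eye': array([ 0.29377611, -0.03018499,  1.59396408]), 'attitude': array([[-0.02625917,  0.98185182, -0.18782294],
       [-0.99777924, -0.03724825, -0.05521909],
       [-0.06121304,  0.18595583,  0.98064948]]), 'R': array([[-0.02625917,  0.98185182, -0.18782294],
       [-0.99777924, -0.03724825, -0.05521909],
       [-0.06121304,  0.18595583,  0.98064948]]), 'o': array([ 0.29377611, -0.03018499,  1.59396408]), 'f': np.float64(503.9101279895617)}
```

View pics/top.png

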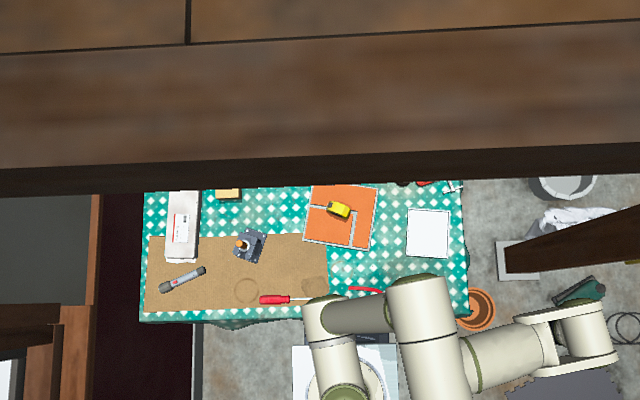

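View pics/scene.png

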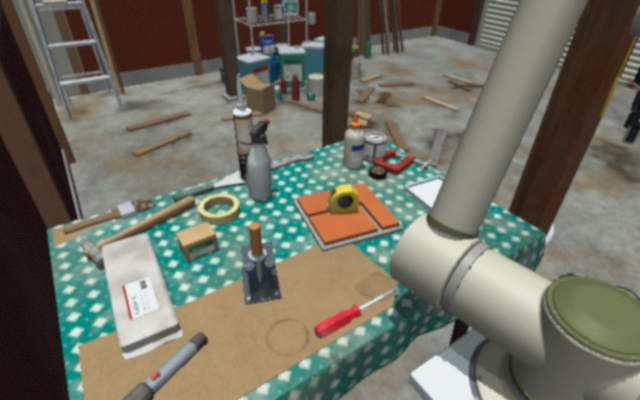

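The top view shows the board at about (340,215) with the yellow tape measure at (338,210), the stand at (248,246) and the tray at (428,233). A beam hides the upper part of the picture. The scene view shows the same things from the left, with the raker upright at (256,245).

```bash
python3 - <<'E'
from h import *
def rep(n,d,P,m):
    hsv=cv2.cvtColor(d["frame"],cv2.COLOR_RGB2HSV); H,S,V=[hsv[:,:,i].astype(int) for i in range(3)]
    ok=(d["z_map"]>0)&(P[:,:,0]>.2)&(P[:,:,0]<.9)&(P[:,:,2]<.3)
    for nm,mk in dict(orange=(H>=4)&(H<=14)&(S>170)&(V>150),yellow=(H>=22)&(H<=32)&(S>170)&(V>120)).items():
        k=(mk&ok).astype(np.uint8); c,_=cv2.findContours(k,0,1)
        for q in sorted(c,key=cv2.contourArea)[::-1][:3]:
            if cv2.contourArea(q)<40: continue
            mm=np.zeros_like(k); cv2.drawContours(mm,[q],-1,1,-1); p=P[(mm>0)&ok]
            print(n,nm,cv2.contourArea(q),p.mean(0).round(3),p.min(0).round(3),p.max(0).round(3))
for n in("scene","top"):
    d=cam(n); P=cloud(d); rep(n,d,P,None)
    pts=[(338,210),(428,233),(248,246),(240,240),(410,215),(448,250),(228,194),(100,80),(240,170),(560,220)] if n=="top" else [(425,190),(256,240),(262,285),(345,190),(220,208),(196,240),(377,170)]
    for u,v in pts: print(n,u,v,P[v,u].round(3),d["frame"][v,u])
E
```

```text
scene yellow 57.0 [ 0.537 -0.013  0.074] [ 0.529 -0.031  0.041] [0.553 0.008 0.088]
scene 425 190 [ 0.524 -0.265  0.004] [236 240 242]
scene 256 240 [0.443 0.29  0.139] [98 66 39]
scene 262 285 [0.451 0.284 0.007] [46 51 56]
scene 345 190 [0.547 0.005 0.088] [231 221  85]
scene 220 208 [0.758 0.255 0.   ] [ 87 146 132]
scene 196 240 [0.614 0.361 0.046] [192 163 118]
scene 377 170 [ 0.676 -0.217  0.007] [101  89  69]
top orange 365.5 [0.607 0.027 0.023] [ 0.562 -0.056  0.011] [0.643 0.09  0.051]
top orange 320.0 [0.506 0.044 0.024] [ 0.452 -0.039  0.011] [0.571 0.111 0.054]
top orange 128.0 [ 0.567 -0.085  0.023] [ 0.441 -0.115  0.013] [ 0.638 -0.027  0.032]
top yellow 119.0 [ 0.556 -0.002  0.08 ] [ 0.533 -0.033  0.019] [0.588 0.031 0.095]
top 338 210 [0.55  0.003 0.087] [247 247  82]
top 428 233 [ 0.481 -0.275  0.   ] [246 248 250]
top 248 246 [0.45  0.278 0.091] [255 255 255]
top 240 240 [0.46  0.285 0.167] [203 131  66]
top 410 215 [ 0.54  -0.222  0.005] [244 247 249]
top 448 250 [ 0.425 -0.332  0.008] [239 245 247]
top 228 194 [0.622 0.352 0.045] [243 220 158]
top 100 80 [0.449 0.143 1.268] [91 70 50]
top 240 170 [0.387 0.049 1.238] [37 30 24]
top 560 220 [ 0.561 -0.845 -0.393] [222 227 231]
```

Emit:
apply_moves(series=[[35,-25,-14,0,0,0,1],[35,-25,-14,0,0,0,1],[35,-25,-14,0,0,0,1],[35,-25,-14,0,0,0,1],[35,-25,-14,0,0,0,1],[35,-25,-14,0,0,0,1],[35,-25,-14,0,0,0,1],[35,-25,-14,0,0,0,1],[35,-25,-14,0,0,0,1],[35,-25,-14,0,0,0,1],[35,-25,-14,0,0,0,1],[0,0,0,0,0,0,1]])

```text
time_s: 1.7
position: [0.4612, -0.1075, 0.386]
tool_rot: [[0.925, 0.381, 0.001], [0.381, -0.925, -0.0], [0.001, 0.001, -1.0]]
ft_force: [0.5, -0.3, -0.8]
grip_width: 0.0857
gripper_force: 0.0
```

```bash
python3 - <<'E'
from h import *
d=cam("wrist"); save(d,"w1.png"); s=telemetry.observe(); print(s["position"],d["o"],d["R"],d["f"],d["mount"])
E
```

```text
[ 0.46058629 -0.10864576  0.3852792 ] [ 0.52920345 -0.07937677  0.52866309] [[ 3.81379972e-01  8.85255100e-01  2.66219316e-01]
 [-9.24417893e-01  3.64930937e-01  1.10801490e-01]
 [ 9.35919686e-04 -2.88355369e-01  9.57523005e-01]] 325.1983289841837 [[ 6.35041835e-04  9.57184166e-01  2.89478962e-01  7.37290130e-02]
 [ 9.99999798e-01 -6.14980986e-04 -1.60259124e-04 -3.52924193e-05]
 [ 2.46265612e-05  2.89479005e-01 -9.57184363e-01 -1.42597522e-01]
 [ 0.00000000e+00  0.00000000e+00  0.00000000e+00  1.00000000e+00]]
```

View pics/w1.png

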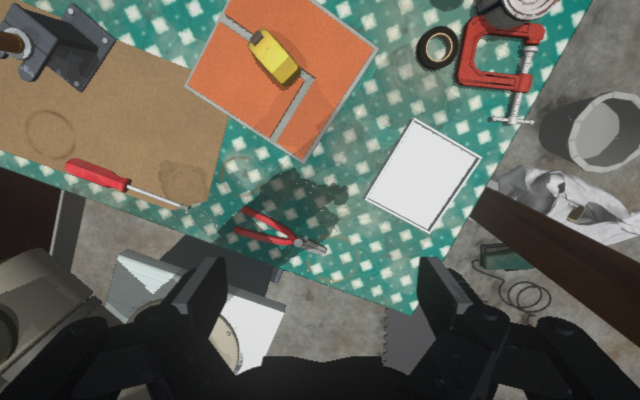

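The wrist view shows the board's open groove end at about (225,15), its corner near (310,78) and its short-leg end near (278,135). The tape measure is at (275,57), the tray at (423,175), the black roll at (438,47) and the stand at (60,45).

```bash
cat > meas.py <<'E'
from h import *
def rect(p):
    (c,wh,a)=cv2.minAreaRect((p[:,:2]*1000).astype(np.float32)); return np.round(c,1),np.round(wh,1),round(a,1)
def masks(d):
    hsv=cv2.cvtColor(d["frame"],cv2.COLOR_RGB2HSV); H,S,V=[hsv[:,:,i].astype(int) for i in range(3)]
    return dict(orange=(H>=4)&(H<=16)&(S>140)&(V>80),yellow=(H>=22)&(H<=34)&(S>120)&(V>80),white=(S<30)&(V>190))
def big(k):
    k=cv2.morphologyEx(k.astype(np.uint8),cv2.MORPH_OPEN,np.ones((3,3)))
    n,l,st,c=cv2.connectedComponentsWithStats(k); return l==1+np.argmax(st[1:,4])
E
python3 - <<'E'
from meas import *
d=cam("wrist");P=cloud(d);m=masks(d)
roi=(P[:,:,2]>.015)&(P[:,:,2]<.033)&(d["z_map"]>0)&(P[:,:,0]>.3)
v,u=np.nonzero(m["orange"]&roi); p=onz(d,np.c_[u,v],.024); print("orange",rect(p),P[v,u,2].mean())
k=(P[:,:,2]>.078)&(P[:,:,2]<.1)&(d["z_map"]>0); k[:,:200]=0;k[150:]=0;k[:, 350:]=0
v,u=np.nonzero(k); print("tapetop",len(v),rect(onz(d,np.c_[u,v],.088)),P[v,u].mean(0),P[v,u,2].max())
k=(P[:,:,2]>.03)&(d["z_map"]>0); k[:,:200]=0;k[150:]=0;k[:, 350:]=0; print("tapeall",rect(P[k]))
v,u=np.nonzero(big(m["white"]&(np.abs(P[:,:,2])<.03)&(P[:,:,1]<-.15))); print("tray",len(v),rect(onz(d,np.c_[u,v],.004)),np.percentile(P[v,u,2],[5,50,95]))
k=(P[:,:,2]>.009)&(P[:,:,2]<.03)&(P[:,:,1]<-.17)&(P[:,:,1]>-.4)&(P[:,:,0]>.35)&(P[:,:,0]<.6)&(d["z_map"]>0);print("trayrim",rect(P[k]))
print(cv2.boxPoints(cv2.minAreaRect((P[k][:,:2]*1000).astype(np.float32))))
E
```

```text
orange (array([543.2, -33.7]), array([225.1, 641.2]), 29.6) 0.023935102090545727
tapetop 1252 (array([558.5,   1.2]), array([61. , 34.5]), 67.5) [0.55857362 0.0007903  0.08504097] 0.09035063415637046
tapeall (array([558.7,   1.5]), array([73. , 35.8]), 65.6)
tray 6188 (array([ 482.2, -274.1]), array([122.8, 141.1]), 83.8) [0.00234586 0.00396761 0.00569738]
trayrim (array([ 482.6, -274.4]), array([130.9, 150.3]), 83.9)
[[ 400.94998 -331.53687]
 [ 550.37256 -347.48083]
 [ 564.25806 -217.34937]
 [ 414.8355  -201.4054 ]]
```

Emit:
apply_moves(series=[[0,0,45,0,0,-9,1],[0,0,45,0,0,-9,1],[0,0,45,0,0,-9,1],[0,0,45,0,0,-9,1],[0,0,0,0,0,-8.5,1],[46,16,0,0,0,0,1],[46,16,0,0,0,0,1],[46,16,0,0,0,0,1],[0,0,0,0,0,0,1]])

```text
time_s: 2.92
position: [0.5597, -0.001, 0.2044]
tool_rot: [[0.395, 0.919, -0.001], [0.919, -0.395, 0.0], [-0.0, -0.001, -1.0]]
ft_force: [-0.1, -0.1, -0.5]
grip_width: 0.0859
gripper_force: 0.0
```

```bash
python3 - <<'E'
from meas import *
s=telemetry.observe(); d=cam("wrist");P=cloud(d); save(d,"w2.png"); p0=np.array(s["position"]);R=np.array(s["tool_rot"]);print(p0,s["q"])
k=(P[:,:,2]>.03)&(P[:,:,2]<.1)&(d["z_map"]>0)&(np.linalg.norm(P[:,:,:2]-[.558,.001],axis=2)<.07)
r=rect(P[k]);print(r, P[k][:,2].max()); c=np.r_[r[0]/1000,.041]; print("tool shift",R.T@(c-p0)*1000, "tooly yaw",np.degrees(np.arctan2(R[1,1],R[0,1])))
E
```

```text
[ 0.55974994 -0.00095786  0.20436578] [-1.22191087e+01  2.39842532e+01  7.54240984e+01  7.96894582e-03
  8.06573827e+01  1.10269153e+01]
(array([560.4,   5.4]), array([73.7, 35.4]), 65.1) 0.09017859889264057
tool shift [  6.11209191  -1.72391948 163.36736205] tooly yaw -23.247325000272955
```

View pics/w2.png

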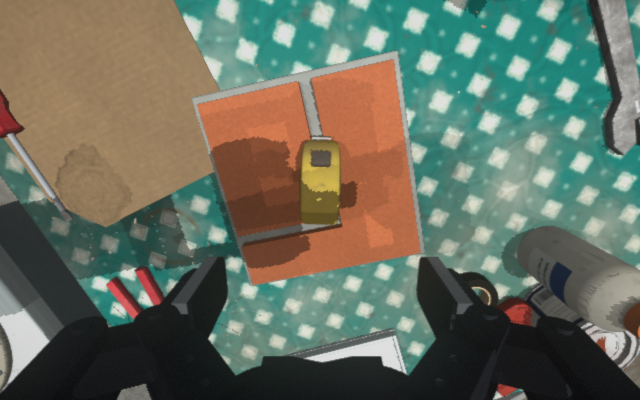

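The tape measure is at (320,182), centred between the fingers and parallel to the pads. The groove runs from (308,85) to a corner near (335,225) and out to (245,243).

Emit:
apply_moves(series=[[3,-1,40,0,0,0,1],[0,0,45,0,0,0,1],[0,0,45,0,0,0,1],[0,0,33,0,0,0,1],[0,0,0,0,0,0,0.2],[0,0,0,0,0,0,0.2],[0,0,0,0,0,0,0.2],[0,0,0,0,0,0,0.2],[0,0,-15,0,0,0,0.2],[0,0,-25,0,0,0,0.2],[0,0,-20,0,0,0,0.2]], grip_force=50)

```text
time_s: 4.35
position: [0.5594, 0.0015, 0.1042]
tool_rot: [[0.396, 0.918, 0.001], [0.918, -0.396, -0.0], [0.0, 0.001, -1.0]]
ft_force: [0.5, -1.0, -2.0]
grip_width: 0.0336
gripper_force: 50.2
```

```bash
python3 - <<'E'
from meas import *
s=telemetry.observe(); p0=np.array(s["position"]);R=np.array(s["tool_rot"]); print(s["grip_width"],p0)
print("tray shift",R.T@(np.array([.4826,-.2744,p0[2]])-p0)*1000)
d=cam("wrist");P=cloud(d);save(d,"w3.png")
k=(P[:,:,2]>.05)&(P[:,:,2]<.2)&(d["z_map"]>0)&(np.linalg.norm(P[:,:,:2]-p0[:2],axis=2)<.05); print(P[k][:,2].max(),k.sum())
E
```

```text
0.03361751801211303 [0.55944802 0.001501   0.10424365]
tray shift [-2.83777684e+02  3.86936824e+01 -6.01028312e-02]
0.19957208247808447 48794
```

Emit:
apply_moves(series=[[-20,3,0,0,0,0,0.2],[-40,5,0,0,0,0,0.2],[-45,6,0,0,0,0,0.2],[-45,6,0,0,0,0,0.2],[-45,6,0,0,0,0,0.2],[-45,7,0,0,0,0,0.2],[-30,4,0,0,0,0,0.2],[-14,2,20,0,0,0,0.2],[0,0,30,0,0,0,0.2],[0,0,20,0,0,0,0.2],[0,0,4,0,0,0,0.2],[0,0,0,0,0,0,0.2]])

```text
time_s: 5.9
position: [0.4823, -0.2752, 0.0285]
tool_rot: [[0.396, 0.918, -0.0], [0.918, -0.396, 0.0], [0.0, -0.0, -1.0]]
ft_force: [0.4, 0.5, -1.9]
grip_width: 0.0337
gripper_force: 50.1
```

Emit:
apply_moves(series=[[0,0,3,0,0,0,0.2],[0,0,1,0,0,0,0.2],[0,0,0,0,0,0,0.2]])

```text
time_s: 6.28
position: [0.4827, -0.2748, 0.0245]
tool_rot: [[0.396, 0.918, 0.0], [0.918, -0.396, -0.0], [-0.0, 0.0, -1.0]]
ft_force: [0.2, -0.7, -1.2]
grip_width: 0.0334
gripper_force: 50.1
```

```bash
python3 - <<'E'
from rig import *
s=telemetry.observe();print(s["position"],s["ft_force"])
E
```

```text
[ 0.48267366 -0.27482958  0.02451267] [ 0.16636525 -0.67984831 -1.2087498 ]
```

Emit:
apply_moves(series=[[0,0,1,0,0,0,0.2],[0,0,0.7,0,0,0,0.2]])

```text
time_s: 6.52
position: [0.4828, -0.2749, 0.024]
tool_rot: [[0.396, 0.918, 0.001], [0.918, -0.396, -0.001], [-0.0, 0.001, -1.0]]
ft_force: [-5.3, 4.0, 16.5]
grip_width: 0.0338
gripper_force: 52.3
```

Emit:
apply_moves(series=[[0,0,-0.5,0,0,0,0.75],[0,0,0,0,0,0,0.75],[0,0,0,0,0,0,0.75],[0,0,-15,0,0,0,0.75],[0,0,-35,0,0,0,0.75],[0,0,-50,0,0,0,0.8],[0,0,-50,0,0,0,1],[0,0,-50,0,0,0,1],[40,-20,-50,0,0,0,1],[50,-20,0,0,0,0,1],[50,-20,0,0,0,0,1]])

```text
time_s: 7.9
position: [0.4828, -0.124, 0.2712]
tool_rot: [[0.397, 0.918, 0.002], [0.918, -0.397, -0.001], [-0.0, 0.002, -1.0]]
ft_force: [-0.0, -0.2, 0.2]
grip_width: 0.0854
gripper_force: 0.0
```

```bash
python3 - <<'E'
from meas import *
s=telemetry.observe(); d=cam("wrist");P=cloud(d); save(d,"w4.png"); print(s["position"],s["q"])
d2=cam("scene");save(d2,"s4.png")
k=(P[:,:,2]>.03)&(P[:,:,2]<.12)&(d["z_map"]>0)&(np.linalg.norm(P[:,:,:2]-[.482,-.275],axis=2)<.07)
print(k.sum(), rect(P[k]) if k.sum()>20 else 0, P[k][:,2].max() if k.sum() else 0)
E
```

```text
[ 0.48275898 -0.12404888  0.27122993] [-2.80490411e+01  1.49506659e+01  7.78950369e+01  6.14884986e-03
  8.70276661e+01 -4.66712257e+00]
1697 (array([ 483.2, -271.8]), array([70.7, 34.9]), 65.5) 0.07024151316272159
```

View pics/w4.png

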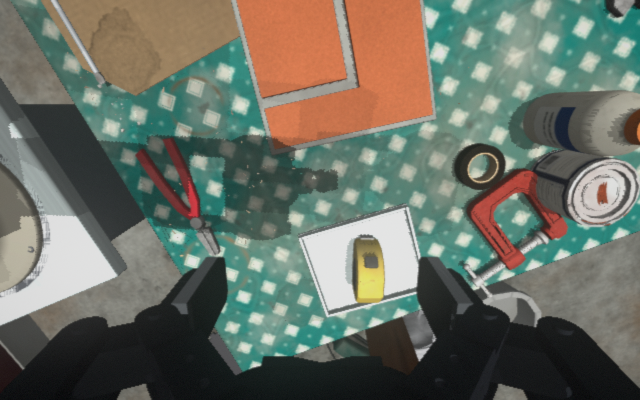

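The tape measure stands upright in the tray at about (370,268). The groove's corner is at (350,85).

Emit:
apply_moves(series=[[48,7,20,0,0,0,1],[48,7,20,0,0,0,1],[42,7,20,0,0,0,1],[0,0,0,0,0,0,1]])

```text
time_s: 8.5
position: [0.5574, -0.0054, 0.2087]
tool_rot: [[0.393, 0.919, -0.002], [0.919, -0.393, 0.001], [-0.0, -0.002, -1.0]]
ft_force: [-0.2, -0.8, -0.3]
grip_width: 0.0855
gripper_force: 0.0
```

```bash
python3 - <<'E'
from meas import *
s=telemetry.observe(); d=cam("wrist");P=cloud(d); save(d,"w5.png"); print(s["position"]); np.save("w5.npy",dict(frame=d["frame"],z=d["z_map"],R=d["R"],o=d["o"],f=d["f"],cx=d["cx"],cy=d["cy"]),allow_pickle=True)
m=masks(d)["orange"]&(np.abs(P[:,:,2]-.024)<.01)&(d["z_map"]>0)&(np.linalg.norm(P[:,:,:2]-[.55,.01],axis=2)<.18)
n,l,st,_=cv2.connectedComponentsWithStats(m.astype(np.uint8),connectivity=4)
for i in range(1,n):
    if st[i,4]<500: continue
    v,u=np.nonzero(l==i); p=onz(d,np.c_[u,v],.024); r=rect(p); print(st[i],r,P[v,u,2].mean()); print(cv2.boxPoints(cv2.minAreaRect((p[:,:2]*1000).astype(np.float32))).round(1).tolist())
k=(P[:,:,2]>.008)&(P[:,:,2]<.035)&(d["z_map"]>0)&(np.linalg.norm(P[:,:,:2]-[.55,.01],axis=2)<.17); print("all",rect(P[k]))
E
```

```text
[ 0.55735106 -0.00541589  0.20868768]
[  244    55   175   223 18411] (array([552. ,  -3.4]), array([198.1, 187.2]), 78.9) 0.02399026325713593
[[441.1000061035156, -82.5], [624.7000122070312, -118.5999984741211], [663.0, 75.69999694824219], [479.29998779296875, 111.80000305175781]]
[  200    77   128   153 13116] (array([513.8,  34.6]), array([138.1,  98.3]), 78.9) 0.02398266732634319
[[452.20001220703125, -23.600000381469727], [548.7000122070312, -42.599998474121094], [575.4000244140625, 92.9000015258789], [478.8999938964844, 111.9000015258789]]
all (array([551.4,  -3.3]), array([216.1, 206.5]), 78.9)
```

View pics/w5.png

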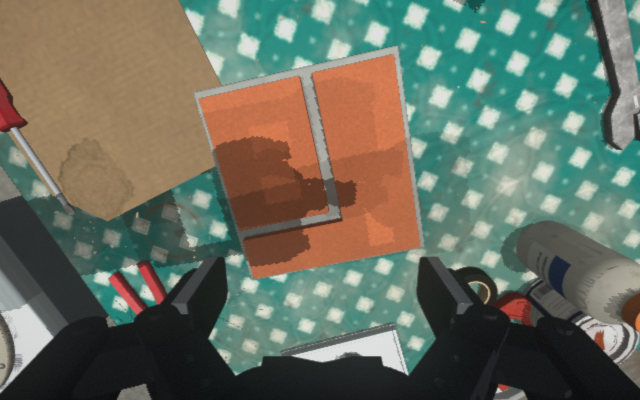

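The bare groove runs from (305,80) to its corner at (335,215) and out to (245,235). The measured tile sizes (98x138 and 187x198 mm, face 24.0 mm) agree with the given ones, so the board is at (552,-3.4) mm with yaw -11.1°.

Emit:
apply_moves(series=[[0,0,-45,0,0,-6,1],[0,0,-35,0,0,-6,1],[44,-30,0,0,0,0,1],[44,-30,0,0,0,0,1],[44,-30,0,0,0,0,1],[44,-30,0,0,0,0,1],[44,-30,0,0,0,0,1],[0,0,0,0,0,0,1]])

```text
time_s: 9.55
position: [0.4521, 0.2394, 0.2912]
tool_rot: [[0.194, 0.981, 0.002], [0.981, -0.194, 0.001], [0.001, 0.002, -1.0]]
ft_force: [-0.2, -0.7, -0.3]
grip_width: 0.0854
gripper_force: 0.0
```

```bash
python3 - <<'E'
from meas import *
s=telemetry.observe(); d=cam("wrist");P=cloud(d); save(d,"w6.png"); p0=np.array(s["position"]);R=np.array(s["tool_rot"]);print(p0,s["q"])
near=(d["z_map"]>0)&(np.linalg.norm(P[:,:,:2]-[.45,.285],axis=2)<.1)
for a,b in((.155,.18),(.094,.102),(.085,.0935),(.003,.015)):
    k=near&(P[:,:,2]>a)&(P[:,:,2]<b); print(a,b,k.sum(),rect(P[k]),P[k].mean(0).round(4),cv2.boxPoints(cv2.minAreaRect((P[k][:,:2]*1000).astype(np.float32))).round(1).tolist())
E
```

```text
[0.45206211 0.2393625  0.29115668] [1.46164205e+01 1.56880454e+01 7.35841764e+01 8.81354188e-03
 9.06114711e+01 2.57825365e+01]
0.155 0.18 558 (array([451.9, 288.8]), array([21.3, 20.4]), 78.5) [0.452  0.2892 0.1673] [[439.70001220703125, 280.3999938964844], [459.70001220703125, 276.29998779296875], [464.0, 297.20001220703125], [444.0, 301.20001220703125]]
0.094 0.102 400 (array([452.7, 286.3]), array([53.5, 66. ]), 65.0) [0.4552 0.2941 0.0977] [[411.5, 276.0], [471.29998779296875, 248.10000610351562], [493.8999938964844, 296.70001220703125], [434.1000061035156, 324.5]]
0.085 0.0935 2590 (array([452.4, 287.3]), array([60.1, 71.6]), 69.9) [0.4569 0.2869 0.0919] [[408.5, 271.3999938964844], [475.70001220703125, 246.8000030517578], [496.3999938964844, 303.20001220703125], [429.1000061035156, 327.79998779296875]]
0.003 0.015 6006 (array([440. , 280.1]), array([177.2, 199.1]), 24.8) [0.4334 0.2928 0.0046] [[317.79998779296875, 333.3999938964844], [401.20001220703125, 152.60000610351562], [562.0999755859375, 226.8000030517578], [478.70001220703125, 407.6000061035156]]
```

View pics/w6.png

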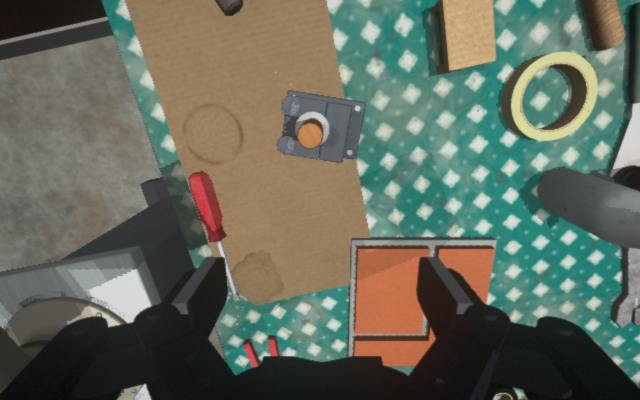

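The raker is at (310,132) in the fork, with the fork opening to image left. The nail box at (467,35) and the cream roll at (550,95) are well away. The handle top is at (452,289) mm, z 167, as expected.

Emit:
apply_moves(series=[[24,-5,20,0,0,0,1],[24.5,-5,20,0,0,0,1],[0,0,40,0,0,0,1],[0,0,40,0,0,0,1],[0,0,35,0,0,0,1],[0,0,20,0,0,0,1],[0,0,0,0,0,0,1],[0,0,0,0,0,0,0.1],[0,0,0,0,0,0,0.1],[0,0,0,0,0,0,0.1],[0,0,0,0,0,0,0.1],[0,0,0,0,0,0,0.1]], grip_force=90)

```text
time_s: 11.1
position: [0.4532, 0.2876, 0.1153]
tool_rot: [[0.196, 0.981, 0.001], [0.981, -0.196, 0.0], [0.0, 0.001, -1.0]]
ft_force: [-1.4, -1.1, 5.7]
grip_width: 0.02
gripper_force: 87.6
```

```bash
python3 - <<'E'
from rig import *
for i in range(3):
    s=telemetry.observe();print(s["position"],s["ft_force"],s["grip_width"]); get_image("wrist")
E
```

```text
[0.45317425 0.28764705 0.11528825] [-1.43038244 -1.11615145  5.72966031] 0.01996634203216146
[0.45314465 0.28764594 0.11530004] [-0.90515627 -0.32964103  5.54781195] 0.02018498745838932
[0.45314373 0.28764418 0.11528934] [-1.17625074 -0.19722853  5.97839519] 0.020027700212553245
```

Emit:
apply_moves(series=[[0,0,-5,0,0,0,0.1],[0,0,-15,0,0,0,0.1],[0,0,-25,0,0,0,0.1],[0,0,-30,0,0,0,0.1],[0,0,-30,0,0,0,0.1],[0,0,-15,0,0,0,0.1],[0,0,0,0,0,0,0.1],[0,0,0,0,0,0,0.1]])

```text
time_s: 12.25
position: [0.4526, 0.2874, 0.2337]
tool_rot: [[0.197, 0.98, -0.002], [0.98, -0.197, -0.001], [-0.001, -0.002, -1.0]]
ft_force: [0.6, -0.3, -2.0]
grip_width: 0.0203
gripper_force: 87.9
```

```bash
python3 - <<'E'
from meas import *
s=telemetry.observe(); p0=np.array(s["position"]);R=np.array(s["tool_rot"]);print(p0,s["grip_width"],s["ft_force"])
d=cam("scene");P=cloud(d)
near=(d["z_map"]>0)&(np.linalg.norm(P[:,:,:2]-p0[:2],axis=2)<.04)
for z in np.arange(.13,.24,.01):
    k=near&(np.abs(P[:,:,2]-z)<.005)
    if k.sum(): print(round(z,3),k.sum(),P[k].mean(0).round(4),(P[k][:,:2].max(0)-P[k][:,:2].min(0)).round(4))
tip=proj(d,p0-[0,0,.095])[0];print("tip px",tip)
w=cam("wrist");print("wrist tip px",proj(w,p0-[0,0,.095]))
c=d["frame"][:, :,::-1][int(tip[1])-110:int(tip[1])+40,int(tip[0])-90:int(tip[0])+90]
w2=w["frame"][:,:,::-1][180:400,200:440]
cv2.imwrite("pics/c7.png",np.hstack([cv2.resize(c,(432,360)),cv2.resize(w2,(360,360))]))
E
```

```text
[0.4526233  0.28744736 0.23374829] 0.020271905446348944 [ 0.55010291 -0.27315914 -2.0059276 ]
0.14 7 [0.4499 0.2882 0.1419] [0.0022 0.0033]
0.15 14 [0.4487 0.2886 0.1511] [0.004  0.0075]
0.16 21 [0.4479 0.2888 0.1602] [0.0072 0.0102]
0.17 30 [0.4475 0.2895 0.1695] [0.0078 0.0111]
0.18 31 [0.4478 0.2894 0.1803] [0.0088 0.0094]
0.19 28 [0.4477 0.2886 0.1902] [0.0075 0.0111]
0.2 18 [0.4474 0.2894 0.1984] [0.0066 0.0079]
0.21 52 [0.4404 0.2917 0.2133] [0.0238 0.0337]
0.22 130 [0.4456 0.2908 0.2181] [0.0328 0.0334]
0.23 36 [0.4422 0.2918 0.2301] [0.0186 0.0177]
tip px [255.0399097  236.76585583]
wrist tip px [[321.94301374 202.86555851]]
```

View pics/c7.png

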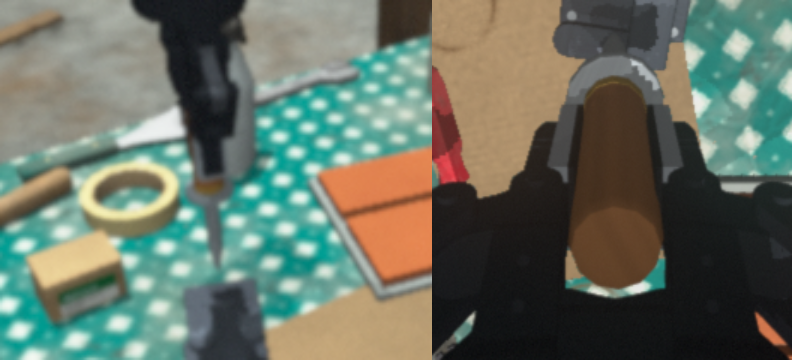

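The tool hangs straight in the grip. In the left half (scene view) its point is at about (218,262), clear of the stand. The scene depth puts its axis within 1 mm of the TCP.

Emit:
apply_moves(series=[[-15,14,0,0,0,0,0.1],[-35,33,0,0,0,0,0.1],[-40,38,0,0,0,0,0.1],[-40,38,0,0,0,0,0.1],[-30,28,0,0,0,0,0.1],[-15,14,40,0,0,0,0.1],[0,0,30,0,0,0,0.1],[0,0,15,0,0,0,0.1],[0,0,0,0,0,0,0.1],[0,0,0,0,0,0,0.1]])

```text
time_s: 13.6
position: [0.5809, 0.0838, 0.1509]
tool_rot: [[0.196, 0.981, 0.002], [0.981, -0.196, -0.0], [0.0, 0.002, -1.0]]
ft_force: [0.6, 0.6, -0.8]
grip_width: 0.0201
gripper_force: 88.1
```

```bash
python3 - <<'E'
from meas import *
s=telemetry.observe(); p0=np.array(s["position"]);R=np.array(s["tool_rot"]);print(p0,s["grip_width"],s["ft_force"])
print(R.round(4).tolist())
o=np.array([.552,-.0034]);a=np.radians(-11.1);B=np.array([[np.cos(a),-np.sin(a)],[np.sin(a),np.cos(a)]])
print("tcp in board mm",(p0[:2]-o)@B*1000)
d=cam("scene");P=cloud(d)
near=(d["z_map"]>0)&(np.linalg.norm(P[:,:,:2]-p0[:2],axis=2)<.03)
e=d["o"][:2]-p0[:2];e/=np.linalg.norm(e)
for z in np.arange(.04,.12,.01):
    k=near&(np.abs(P[:,:,2]-z)<.005)
    if k.sum(): print(round(z,3),k.sum(),P[k].mean(0).round(4), "axis~",((P[k].mean(0)[:2]-e*.0047-o)@B*1000).round(1))
# groove in the scene camera
m=masks(d)["orange"]&(np.abs(P[:,:,2]-.024)<.008)
v,u=np.nonzero(m);q=(onz(d,np.c_[u,v],.024)[:,:2]-o)@B*1000
for y0,y1 in((10,40),(40,70)):
    t=q[(q[:,1]>y0)&(q[:,1]<y1),0]; h,_=np.histogram(t,np.arange(-5,30,1)); print(h)
print(proj(d,p0-[0,0,.0953]))
cv2.imwrite("pics/c8.png",cv2.resize(d["frame"][120:260,270:430,::-1],(800,600*700//600//1 if 0 else 600)))
E
```

```text
[0.58089847 0.08383288 0.15093501] 0.020078359354117593 [ 0.64254927  0.56335371 -0.81046975]
[[0.1961, 0.9806, 0.0021], [0.9806, -0.1961, -0.0001], [0.0003, 0.0021, -1.0]]
tcp in board mm [11.56360679 91.16457816]
0.05 1 [0.5808 0.0822 0.0549] axis~ [16.2 87.9]
0.06 5 [0.578  0.0846 0.0618] axis~ [13.  89.7]
0.07 10 [0.5777 0.0857 0.07  ] axis~ [12.4 90.7]
0.08 17 [0.5766 0.0856 0.0806] axis~ [11.4 90.4]
0.09 15 [0.5762 0.0858 0.0907] axis~ [11.  90.5]
0.1 16 [0.5759 0.0848 0.1   ] axis~ [10.8 89.4]
0.11 18 [0.5761 0.0855 0.1097] axis~ [10.9 90.2]
[3 3 2 3 3 3 3 2 0 0 0 1 2 3 3 3 2 2 4 3 2 3 3 3 3 2 3 3 3 2 2 3 3 3]
[3 2 4 3 3 3 2 3 0 0 0 2 3 3 2 3 3 3 2 2 4 3 3 2 2 4 3 2 3 3 3 3 2 2]
[[310.43793559 203.96136034]]
```

View pics/c8.png

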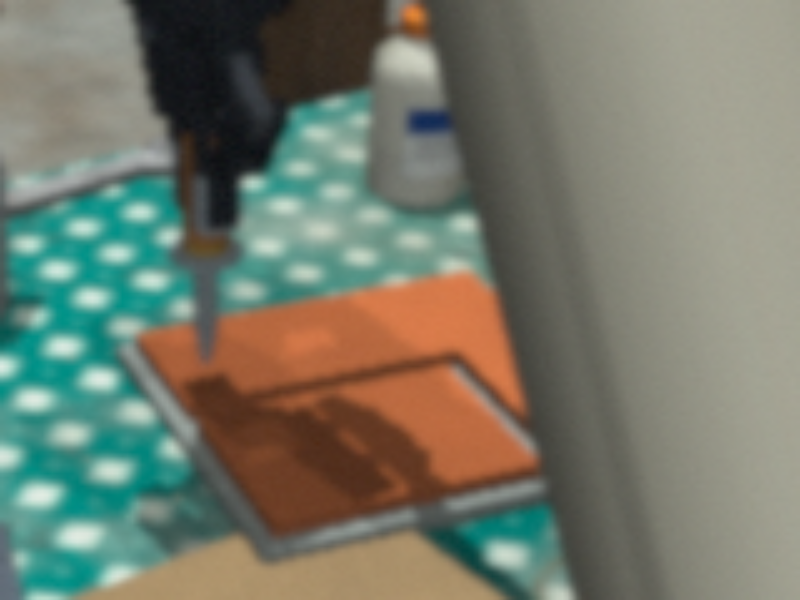

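```bash
python3 - <<'E'
from meas import *
d=np.load("w5.npy",allow_pickle=True).item()
o=np.array([.552,-.0034]);a=np.radians(-11.1);B=np.array([[np.cos(a),-np.sin(a)],[np.sin(a),np.cos(a)]])
m=masks(d)["orange"];v,u=np.nonzero(m);q=(onz(d,np.c_[u,v],.024)[:,:2]-o)@B*1000
def gap(t,c):
    return [round(float(x),1) for x in (t[t<c].max(),t[t>c].min())]
for y in range(-30,95,15):
    t=q[np.abs(q[:,1]-y)<5,0]; h,_=np.histogram(t,np.arange(0,24)); print("y",y,h)
for x in range(-85,0,20):
    t=q[np.abs(q[:,0]-x)<7,1]; h,_=np.histogram(t,np.arange(-57,-34)); print("x",x,h)
E
```

```text
y -30 [9 9 9 8 3 0 0 0 0 0 0 0 0 0 0 0 0 4 9 9 8 9 9]
y -15 [ 9  9  9  9  1  0  0  0  0  0  0  0  0  0  0  0  0  4 10  9  9  9  9]
y 0 [ 9  9  9 10  2  0  0  0  0  0  0  0  0  0  0  0  0  8 10 10  9  8  9]
y 15 [ 9  9 11 10  2  0  0  0  0  0  0  0  0  0  0  0  0  8 10 10  9  9 10]
y 30 [10 11 10 10  3  0  0  0  0  0  0  0  0  0  0  0  0  8 11 10 10 10  9]
y 45 [11 10 10 11  4  0  0  0  0  0  0  0  0  0  0  0  0  8 10 11 11 10 11]
y 60 [11 10 11 11  4  0  0  0  0  0  0  0  0  0  0  0  0  9 10 10 11 13 10]
y 75 [12 10 11 11  4  0  0  0  0  0  0  0  0  0  0  0  0  8 11 11 11 11 13]
y 90 [12 11 12 12  4  0  0  0  0  0  0  0  0  0  0  0  0  8 11 12 13 11 13]
x -85 [11  9 10 13  8  0  0  0  0  0  0  0  0  0  0  0  0  0  9 13  9 11]
x -65 [11 12 10 12  8  1  0  0  0  0  0  0  0  0  0  0  0  0 11 13 11 12]
x -45 [ 9 13 10 11 12  0  0  0  0  0  0  0  0  0  0  0  0  0 10 13 12 10]
x -25 [11 12 12  9 12  7  0  0  0  0  0  0  0  0  0  0  0  1 10 10 13 11]
x -5 [12 10 13 10 12 11  1  0  0  0  0  0  0  0  0  0  0  0 13 11 13 10]
```

Emit:
apply_moves(series=[[-1,-0.6,12,0,0,0,0.1],[0,0,10,0,0,0,0.1],[0,0,7,0,0,0,0.1],[0,0,5,0,0,0,0.1],[0,0,3.5,0,0,0,0.1],[0,0,0,0,0,0,0.1],[0,0,0,0,0,0,0.1]])

```text
time_s: 14.52
position: [0.5797, 0.0827, 0.1124]
tool_rot: [[0.197, 0.98, 0.0], [0.98, -0.197, -0.0], [0.0, 0.0, -1.0]]
ft_force: [-0.2, -1.0, -1.6]
grip_width: 0.02
gripper_force: 88.1
```

```bash
cat > st.py <<'E'
from meas import *
o=np.array([.552,-.0034]);a=np.radians(-11.1);B=np.array([[np.cos(a),-np.sin(a)],[np.sin(a),np.cos(a)]])
s=telemetry.observe(); p0=np.array(s["position"]);R=np.array(s["tool_rot"]);print("tcp board",((p0[:2]-o)@B*1000).round(2),"tip z",p0[2]-.0953,"F",s["ft_force"],s["wrist_torque"],s["grip_width"])
for n,t in dict(start=(11,90),mid=(11,27),corner=(11,-45.6),ms=(-40,-45.6),end=(-87,-45.6)).items():
    w=o+B@np.array(t)/1000; print(n,(R.T@(np.r_[w,p0[2]]-p0)*1000).round(1))
E
python3 st.py
```

```text
tcp board [10.64 89.81] tip z 0.017147672834752645 F [-0.23527315 -0.95183414 -1.57811629] [0.00515261 0.00511129 0.02333657] 0.02000579999058432
start [0.2 0.4 0. ]
mid [-62.8   0.6  -0. ]
corner [-135.4    0.9   -0. ]
ms [-135.6  -50.1   -0. ]
end [-1.358e+02 -9.710e+01 -1.000e-01]
```

Emit:
apply_moves(series=[[-3,0,0,0,0,0,0.1],[-5,0.1,0,0,0,0,0.1],[-5,0,0,0,0,0,0.1],[-5,0.1,0,0,0,0,0.1],[-5,0,0,0,0,0,0.1],[-5,0.1,0,0,0,0,0.1],[-5,0,0,0,0,0,0.1],[-5,0,0,0,0,0,0.1],[-5,0,0,0,0,0,0.1],[-5,0,0,0,0,0,0.1],[-5,0,0,0,0,0,0.1],[-5,0,0,0,0,0,0.1]])

```text
time_s: 16.02
position: [0.5684, 0.0254, 0.1122]
tool_rot: [[0.197, 0.98, -0.0], [0.98, -0.197, 0.0], [-0.0, -0.0, -1.0]]
ft_force: [0.3, -1.1, -0.7]
grip_width: 0.02
gripper_force: 88.1
```

```bash
python3 st.py
```

```text
tcp board [10.56 31.42] tip z 0.01688038983415674 F [ 0.33354276 -1.115328   -0.71326043] [ 0.01874378 -0.00117117 -0.01454429] 0.01996200147050738
start [58.6  0.2 -0. ]
mid [-4.4  0.5  0. ]
corner [-77.    0.8   0. ]
ms [-77.2 -50.2   0. ]
end [-77.4 -97.2   0. ]
```

Forces are negligible, so I continue to the corner.

Emit:
apply_moves(series=[[-5,0.1,0,0,0,0,0.1],[-5,0.1,0,0,0,0,0.1],[-5,0,0,0,0,0,0.1],[-5,0.1,0,0,0,0,0.1],[-5,0,0,0,0,0,0.1],[-5,0.1,0,0,0,0,0.1],[-5,0,0,0,0,0,0.1],[-5,0,0,0,0,0,0.1],[-5,0.1,0,0,0,0,0.1],[-5,0,0,0,0,0,0.1],[-5,0,0,0,0,0,0.1],[-5,0,0,0,0,0,0.1]])

```text
time_s: 17.52
position: [0.5571, -0.0335, 0.1122]
tool_rot: [[0.197, 0.981, 0.0], [0.981, -0.197, -0.0], [-0.0, 0.0, -1.0]]
ft_force: [-0.0, -0.5, -1.5]
grip_width: 0.0201
gripper_force: 88.1
```

```bash
python3 st.py
```

```text
tcp board [ 10.82 -28.54] tip z 0.016922247879122027 F [-0.03472854 -0.48979724 -1.47225789] [-0.1117876  -0.04206025  0.01306929] 0.020085559323651397
start [118.5  -0.3  -0. ]
mid [55.5 -0.  -0. ]
corner [-17.1   0.2   0. ]
ms [-17.3 -50.8  -0. ]
end [-17.5 -97.8  -0. ]
```

Emit:
apply_moves(series=[[-5,0,0,0,0,0,0.1],[-5,0,0,0,0,0,0.1],[-4,0,0,0,0,0,0.1],[-1.5,0,0,0,0,0,0.1],[0,0,0,0,0,0,0.1],[0,0,0,0,0,0,0.1]])

```text
time_s: 18.27
position: [0.5541, -0.0482, 0.1122]
tool_rot: [[0.196, 0.981, 0.0], [0.981, -0.196, 0.0], [0.0, 0.0, -1.0]]
ft_force: [0.6, -0.2, -1.9]
grip_width: 0.02
gripper_force: 88.1
```

```bash
python3 st.py
```

```text
tcp board [ 10.74 -43.6 ] tip z 0.01692186950209104 F [ 0.61401921 -0.24242654 -1.86466028] [ 0.00129369 -0.04400634  0.00793462] 0.020006246983882505
start [133.6  -0.3   0. ]
mid [70.6 -0.   0. ]
corner [-2.   0.3 -0. ]
ms [ -2.2 -50.7  -0. ]
end [ -2.4 -97.7  -0. ]
```

Emit:
apply_moves(series=[[-2,0,0,0,0,0,0.1],[0,-3,0,0,0,0,0.1],[0,-5,0,0,0,0,0.1],[0,-5,0,0,0,0,0.1],[0,-5,0,0,0,0,0.1],[0,-5,0,0,0,0,0.1],[0,-5,0,0,0,0,0.1],[0,-5,0,0,0,0,0.1],[0,-5,0,0,0,0,0.1],[0,-5,0,0,0,0,0.1]])

```text
time_s: 19.52
position: [0.5112, -0.0418, 0.1122]
tool_rot: [[0.197, 0.98, 0.0], [0.98, -0.197, 0.0], [0.0, -0.0, -1.0]]
ft_force: [0.4, 0.4, -0.4]
grip_width: 0.0205
gripper_force: 88.1
```

```bash
python3 st.py
```

```text
tcp board [-32.6  -45.53] tip z 0.016926571931086112 F [ 0.43778221  0.41103548 -0.38387543] [ 0.05593027  0.01880797 -0.02122298] 0.020474552594932444
start [135.7  43.    0. ]
mid [72.7 43.3  0. ]
corner [ 0.1 43.6 -0. ]
ms [-0.1 -7.4  0. ]
end [ -0.3 -54.4   0. ]
```

Emit:
apply_moves(series=[[0,-5,0,0,0,0,0.1],[-0.1,-5,0,0,0,0,0.1],[0,-5,0,0,0,0,0.1],[0,-5,0,0,0,0,0.1],[-0.1,-5,0,0,0,0,0.1],[0,-5,0,0,0,0,0.1],[0,-5,0,0,0,0,0.1],[0,-5,0,0,0,0,0.1],[0,-5,0,0,0,0,0.1],[0,-5,0,0,0,0,0.1],[0,-3,0,0,0,0,0.1],[0,0,0,0,0,0,0.1]])

```text
time_s: 21.02
position: [0.4594, -0.0316, 0.1123]
tool_rot: [[0.197, 0.98, 0.0], [0.98, -0.197, 0.0], [0.0, 0.0, -1.0]]
ft_force: [0.0, -0.4, -1.1]
grip_width: 0.0202
gripper_force: 88.1
```

```bash
python3 st.py
```

```text
tcp board [-85.39 -45.5 ] tip z 0.016964072694349977 F [ 0.00222421 -0.39294213 -1.14945702] [-0.02553898 -0.00305284  0.00884265] 0.0202189129371424
start [135.9  95.8   0. ]
mid [72.9 96.1  0. ]
corner [ 0.3 96.4  0. ]
ms [ 0.1 45.4  0. ]
end [-0.1 -1.6 -0. ]
```

Emit:
apply_moves(series=[[0,-1.5,0,0,0,0,0.1],[0,0,0,0,0,0,0.1],[0,0,-10,0,0,0,0.1],[0,0,-30,0,0,0,0.1],[0,0,-40,0,0,0,0.1],[0,0,-40,0,0,0,0.1],[15,-3,0,0,0,0,0.1],[40,-9,0,0,0,0,0.1],[50,-11,0,0,0,0,0.1],[50,-11,0,0,0,0,0.1],[50,-11,0,0,0,0,0.1],[50,-11,0,0,0,0,0.1]])

```text
time_s: 22.52
position: [0.4524, 0.2317, 0.2316]
tool_rot: [[0.196, 0.981, -0.001], [0.981, -0.196, -0.0], [-0.001, -0.001, -1.0]]
ft_force: [0.7, -0.6, -1.0]
grip_width: 0.0199
gripper_force: 88.1
```

Emit:
apply_moves(series=[[35,-8,0,0,0,0,0.1],[18,-4,0,0,0,0,0.1],[0,0,0,0,0,0,0.1],[0,0,0,0,0,0,0.1]])

```text
time_s: 23.02
position: [0.452, 0.2831, 0.232]
tool_rot: [[0.197, 0.98, -0.0], [0.98, -0.197, -0.001], [-0.001, -0.0, -1.0]]
ft_force: [-0.3, -0.3, -0.4]
grip_width: 0.0203
gripper_force: 88.1
```

```bash
python3 - <<'E'
from meas import *
s=telemetry.observe(); p0=np.array(s["position"]);R=np.array(s["tool_rot"]);print(p0,s["grip_width"],R.round(4).tolist())
print("to stand",R.T@(np.array([.4532,.2876,.1153])-p0)*1000)
d=cam("scene");P=cloud(d)
near=(d["z_map"]>0)&(np.linalg.norm(P[:,:,:2]-p0[:2],axis=2)<.04)
for z in np.arange(.14,.21,.01):
    k=near&(np.abs(P[:,:,2]-z)<.005)
    if k.sum(): print(round(z,3),k.sum(),P[k].mean(0).round(4))
E
```

```text
[0.45201676 0.2830644  0.2320361 ] 0.020337266467252122 [[0.1975, 0.9803, -0.0005], [0.9803, -0.1975, -0.0005], [-0.0006, -0.0004, -1.0]]
to stand [  4.75373018   0.3056879  116.73301265]
0.14 8 [0.4494 0.2843 0.1412]
0.15 17 [0.4483 0.2841 0.1498]
0.16 23 [0.4468 0.2852 0.1604]
0.17 28 [0.4472 0.2849 0.1701]
0.18 30 [0.4469 0.2846 0.1801]
0.19 28 [0.4474 0.2848 0.1904]
0.2 12 [0.4469 0.2849 0.1972]
```

Emit:
apply_moves(series=[[4.8,0.3,0,0,0,0,0.1],[0,0,15,0,0,0,0.1],[0,0,30,0,0,0,0.1],[0,0,30,0,0,0,0.1],[0,0,25,0,0,0,0.1],[0,0,10,0,0,0,0.1],[0,0,3,0,0,0,0.1],[0,0,0,0,0,0,0.1]])

```text
time_s: 24.08
position: [0.4536, 0.2887, 0.1199]
tool_rot: [[0.197, 0.98, 0.001], [0.98, -0.197, 0.0], [0.001, 0.001, -1.0]]
ft_force: [0.1, -0.3, -1.0]
grip_width: 0.0199
gripper_force: 88.2
```

Emit:
apply_moves(series=[[0,0,1.5,0,0,0,0.1],[0,0,1,0,0,0,0.1],[0,0,0,0,0,0,0.1]])

```text
time_s: 24.45
position: [0.4532, 0.2887, 0.1168]
tool_rot: [[0.197, 0.98, 0.0], [0.98, -0.197, 0.0], [0.0, 0.0, -1.0]]
ft_force: [-0.3, -0.1, -1.4]
grip_width: 0.0196
gripper_force: 88.2
```

Emit:
apply_moves(series=[[0,0,1,0,0,0,0.1],[0,0,0,0,0,0,0.1]])

```text
time_s: 24.7
position: [0.4532, 0.2886, 0.1157]
tool_rot: [[0.197, 0.98, -0.0], [0.98, -0.197, -0.0], [-0.0, -0.0, -1.0]]
ft_force: [1.1, 0.0, -1.2]
grip_width: 0.0205
gripper_force: 88.2
```

Emit:
apply_moves(series=[[0,0,0.6,0,0,0,0.1],[0,0,0,0,0,0,0.1]])

```text
time_s: 24.95
position: [0.4532, 0.2887, 0.1153]
tool_rot: [[0.197, 0.981, 0.0], [0.981, -0.197, 0.0], [0.0, 0.0, -1.0]]
ft_force: [-1.3, -0.4, 1.9]
grip_width: 0.0201
gripper_force: 88.2
```

Emit:
apply_moves(series=[[0,0,0,0,0,0,0.35],[0,0,0,0,0,0,0.7],[0,0,0,0,0,0,1],[0,0,0,0,0,0,1],[0,0,0,0,0,0,1],[0,0,-20,0,0,0,1],[0,0,-40,0,0,0,1],[0,0,-50,0,0,0,1],[0,0,-50,0,0,0,1],[-24,5,-15,0,0,0,1],[-24,5,0,0,0,0,1],[0,0,0,0,0,0,1]])

```text
time_s: 26.45
position: [0.4536, 0.2387, 0.2903]
tool_rot: [[0.198, 0.98, 0.0], [0.98, -0.198, 0.0], [0.0, 0.0, -1.0]]
ft_force: [0.2, 0.4, 0.2]
grip_width: 0.0851
gripper_force: 0.0
```

```bash
python3 - <<'E'
from meas import *
s=telemetry.observe(); d=cam("wrist");P=cloud(d); save(d,"w9.png"); print(s["position"],s["ft_force"])
near=(d["z_map"]>0)&(np.linalg.norm(P[:,:,:2]-[.45,.285],axis=2)<.1)
k=near&(P[:,:,2]>.15)&(P[:,:,2]<.19); print(k.sum(),rect(P[k]),np.median(P[k][:,2]))
d=cam("scene");P=cloud(d)
near=(d["z_map"]>0)&(np.linalg.norm(P[:,:,:2]-[.4532,.2887],axis=2)<.03)
for z in np.arange(.11,.17,.01):
    k=near&(np.abs(P[:,:,2]-z)<.005); print(round(z,2),k.sum(),P[k].mean(0).round(4))
E
```

```text
[0.45360426 0.23873865 0.29034612] [0.17561013 0.41971298 0.1793524 ]
571 (array([453. , 289.8]), array([21.2, 20.3]), 78.6) 0.1675029257713177
0.11 39 [0.4449 0.2919 0.1101]
0.12 49 [0.445  0.2921 0.1199]
0.13 45 [0.4449 0.2916 0.1305]
0.14 50 [0.4451 0.2921 0.1401]
0.15 47 [0.4449 0.2918 0.1506]
0.16 51 [0.4452 0.2918 0.1601]
0.17 69 [0.4509 0.2897 0.1668]
```

View pics/w9.png

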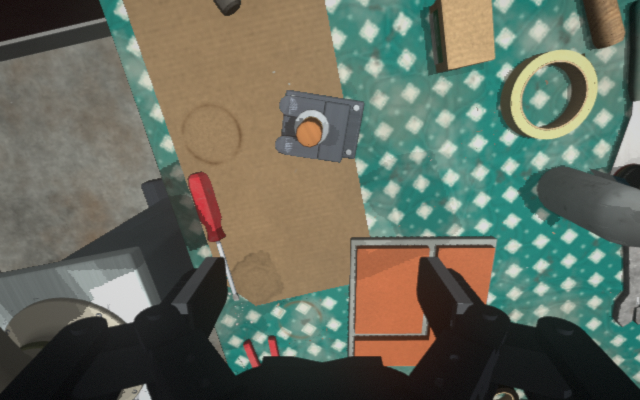

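The raker hangs upright in the fork at (310,131), its top at 167.5 mm and within about 1.5 mm of where it began. The other things in view have not moved, so I hand in.

```bash
python3 -c "
from rig import env
print(env.close_job())"
```

```text
the job is handed in; nothing more can be done
None
```

The job is handed in, though the hand-in gave no verdict: the tape measure was upright in the tray, the joint was raked in one pass with almost no contact force, and the tool hangs back in its fork, after about 26.5 s of the 72 s allowed.

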